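# Hold the fitting lid over the saucepan

### The arm

A 6-joint arm with a two-finger parallel gripper is mounted at the origin on a cart in front of the work surface, level with it; the furniture and walls round the work are solid. World frame = base frame: x ahead of the robot, y to its left, z up, the work surface at z = 0. Lengths are in mm, angles in rad, forces in N, time in s.
With the tool pointing down it reaches from about 275 to 1000 mm from the base axis. Payload 8.4 kg.
Tool frame: the origin (TCP) lies on the centre line of the jaws, within the pads' length; the fingertips stand 25 mm ahead of it and the grasp point (between the pads) lies 6 mm ahead of it; z points along the fingers, y is the line along which they close (so a half turn about z gives the same grasp; the last joint's range is limited). The gripper opens to 85 mm and grips with 20 to 120 N. Pads are 22 mm wide; open, the fingers measure 114 mm over their backs; the gripper's body (76 mm by 85 mm) begins 54 mm behind the grasp point. The pads swing forward as they close: fully open they stand 13 mm farther back than shut.
Start: joints at [-1.126, 0.353, 1.633, -0, 1.155, -0.002], TCP at [270.05, -563.65, 256.281] pointing down, gripper open.
Joint ranges: [-2.63, 2.63], [-0.92, 2.1], [0.06, 2.66], [-1.3, 4.44], [0, 2.69], [-3.02, 3.02]. Speed limits (rad/s): [2.22, 2.22, 2.79, 3.14, 3.14, 3.14].

### API

Orientations are given as [roll, pitch, yaw] about the fixed x, y, z axes, in that order (R = Rz(yaw) Ry(pitch) Rx(roll)).
In Python, from rig import r gives the robot as it stands.
- The arm moves only by the shell command python3 -m jog 'ROWS' [FORCE]. ROWS is JSON, a list of rows, each a list of 3 entries, a list of its own where there are three numbers: the turn, a rotation vector about the tool's x, y, z in rad, then the shift along the tool's x, y, z in m, then the opening, from -1 (shut) to 1 (fully open). In form: [[[rx, ry, rz], [x, y, z], gripper], ...]. A call has 1 to 12 rows; each row shifts and turns the commanded pose from where the row before left it, along the tool's axes as they then stand; what a row does not reach is not made up. A row lasts 1/10 s, in which the tool goes at most 50 mm and 8.59 degrees, less where a joint would pass 70% of its speed; a pose out of reach is approached as far as the arm can. A call with a gripper value outside its range is refused whole. The fingers move at their own pace and stop on an object; FORCE is the grip in N (left out, the last holds). Time passes only in rows, so rows that do not move let the fingers close. It gives the time, the measured TCP pose, the force, the opening and the grip force at its end, in the units of the state.
- r.sense(): the state, without advancing time (a new reading comes with each control period).
- r.grab_frame(name): name is "scene" or "side" or "wrist"; returns the picture (400x640x3 uint8, red, green, blue); there is no depth.
- r.camera_params(name): a dict with "fx", "fy", "cx", "cy" (pixels), "rvec" (rotation vector, rad) and "tvec" (3), from world to camera coordinates, as OpenCV has them; the wrist camera has in their place "hand_eye" (4x4, takes a point from camera to tool coordinates, whose origin is the TCP and whose axes are the flange's). Camera axes: x right, y down, z forward; pixel columns grow to the right and rows downward; lengths in mm; the calibration is good to about 2 mm. A picture is of the moment at which its call begins: read the wrist's pose just before it. camera_params takes no time and is no camera call.
- r.sign_off(): hands the job in; it is judged then, once.
The state is a dict: "clock": time; "qpos": joint angles; "qvel": joint speeds; "joint_efforts": joint torques, N m; "eef_pos": TCP position; "tcp_rot": TCP orientation; "contact_force": force on the tool from outside, world axes, zero at the start; "wrist_torque": the same for the moment, N m; "opening": opening from 0.0 (shut) to 1.0 (fully open); "grasp_force": force on a finger pad.
Only numpy, scipy, OpenCV 4.12 (cv2) and the standard library are available. Lean on these libraries where they do the work, as an engineer would, in place of code of your own. Each camera call takes 0.05 s, during which the arm holds its last target. There are 200 camera calls.

### The job

Something in the saucepan on the hob is about to spatter: take the lid that fits this pan out of the rack (one of the others is too small, the other too big), turn it level, knob up, and hold it centred over the pan, about 5 cm above the rim, as a splash guard. Finish like that, still holding the lid in the gripper and keeping it still, clear of the pan; do not put it down. Leave the pan, the other two lids and the things standing around where they are.

Things in the scene. Friction and masses are not known exactly. Their poses are not given: they have to be found in the camera images.
- lid_small: lid: round domed steel disc, diameter 104 mm, about 140 g, black knob in the middle. Origin: on the rim of its flat underside, where it stands in the rack's groove; x: from there through the lid's middle (52 mm on), up the slope in the rack; z: the lid's axis, towards the knob, in the rack up and to the robot, 40 degrees from vertical; y: level, along the rack
- lid_medium: lid: round domed steel disc, diameter 124 mm, about 170 g, black knob in the middle. Origin: on the rim of its flat underside, where it stands in the rack's groove; x: from there through the lid's middle (62 mm on), up the slope in the rack; z: the lid's axis, towards the knob, in the rack up and to the robot, 40 degrees from vertical; y: level, along the rack. It fits the pan
- lid_large: lid: round domed steel disc, diameter 144 mm, about 200 g, black knob in the middle. Origin: on the rim of its flat underside, where it stands in the rack's groove; x: from there through the lid's middle (72 mm on), up the slope in the rack; z: the lid's axis, towards the knob, in the rack up and to the robot, 40 degrees from vertical; y: level, along the rack
- lid_medium_knob (a point): point inside the knob of the 124 mm lid, on the lid's axis, 34 mm above the underside; axes as the lid's. All three lids: rim 4 mm thick, dome 13 mm high at the knob; knob head 30 mm across, from 22 to 42 mm above the underside, on a 16 mm neck
- lid_medium_under (a point): middle of the underside of the 124 mm lid; axes as the lid's
- lid_small_under (a point): middle of the underside of the 104 mm lid; axes as the lid's
- lid_large_under (a point): middle of the underside of the 144 mm lid; axes as the lid's
- lid_rack: fixed wooden rack, 450 wide (y), 150 deep, 130 mm high: slatted back rising away from the robot (x) at 40 degrees, groove along its foot. Three lids lean on it side by side 150 mm apart, in any order, rims in the groove (14 mm wide, lip 10 mm high along the slope): draw a lid 10 mm or more up the slope, then off. Origin: on the worktop below the groove's middle; groove bottom 30 mm up
- pan: small loose steel saucepan standing on the hob: 120 mm across the outside of the rim, 114 mm inside, 70 mm high, 1 kg, with a black handle that reaches 195 mm from the middle along its -x and is 79 mm high at most. Origin: middle of its underside
- pan_rim (a point): middle of the pan's mouth, at the height of its rim
- pepper_mill: wooden pepper mill, 58 mm across, 170 mm high; origin under its middle
- tomato_tin: tin with a tomato label, 75 mm across, 110 mm high; origin under its middle
- garlic: garlic bulb, 56 mm; origin under its middle
- lime: lime, 52 x 43 x 42 mm; origin under its middle
Mind the look-alikes: they are no part of the job. What is shaped like the tomato_tin but blue is not meant.

How it is judged:
By the outcome, as a careful person would: the job done as asked, in the order asked, and still so for the second after the job is handed in, while the arm keeps its last pose, push and grip.
It also fails if it takes over 38 s, if anything falls off the work surface, if the arm or the gripper's body presses on something with over 40 N, if the wrist force passes 120 N, or if a joint passes its speed limit or range.

## Working session

There is one attempt and no reset: what is moved stays moved. The work goes in short steps, Python scripts to look and compute and a shell command to move; the robot and the scene stay as the last step left them, time stands still between calls to the robot, and variables do not carry over. Pictures are saved under pics/ and viewed, at most 10 in all, crops included, and the job is handed in when it is done.

```bash
mkdir -p pics; python3 - <<'E'
from rig import r
import cv2
for n in("scene","side"):
    cv2.imwrite(f"pics/{n}0.png",r.grab_frame(n)[:,:,::-1]); print(n,r.camera_params(n))
print(r.camera_params("wrist")); print(r.sense())
E
```

```text
scene {'fx': 396.33571138212983, 'fy': 396.33571138212983, 'cx': 324.6883765172773, 'cy': 195.7288277515102, 'rvec': array([ 1.00518262, -2.07362914,  1.36200571]), 'tvec': array([463.52599698, 249.71611207, 919.78091187])}
side {'fx': 360.9078969114145, 'fy': 360.9078969114145, 'cx': 318.0343208970839, 'cy': 194.78402539627123, 'rvec': array([ 2.1487642 , -0.20412953,  0.08220452]), 'tvec': array([-578.5691985 ,  212.93715393,  928.4972585 ])}
{'fx': 290.2347008570095, 'fy': 290.2347008570095, 'cx': 321.3573904559976, 'cy': 203.16035023269143, 'hand_eye': array([[-1.38876128e-04, -9.60202873e-01, -2.79303461e-01,
         7.18140901e+01],
       [ 9.99999886e-01, -2.60841114e-04,  3.99509101e-04,
        -4.67695138e-01],
       [-4.56463613e-04, -2.79303374e-01,  9.60202800e-01,
        -1.17596104e+02],
       [ 0.00000000e+00,  0.00000000e+00,  0.00000000e+00,
         1.00000000e+00]])}
{'clock': 0.1, 'qpos': array([-1.12634754e+00,  3.53576336e-01,  1.63410778e+00, -1.45864527e-06,
        1.15518431e+00, -2.42671157e-03]), 'qvel': array([-0.00037214, -0.00135324, -0.00049009, -0.0012723 , -0.0002629 ,
       -0.00123928]), 'joint_efforts': array([ 1.62780721e-04, -6.06358480e+01, -3.42817068e+01, -3.89121533e-05,
        3.96084521e-03, -2.01094377e-05]), 'eef_pos': array([ 269.89829196, -563.25551466,  255.617776  ]), 'tcp_rot': array([-3.14031688e+00, -1.76221927e-06,  4.46876091e-01]), 'contact_force': array([-0.41607724,  0.17541604,  0.09333693]), 'wrist_torque': array([-0.00214371,  0.00031781,  0.03433794]), 'grasp_force': 0.0, 'opening': 1.0007402295092496}
```

View pics/scene0.png

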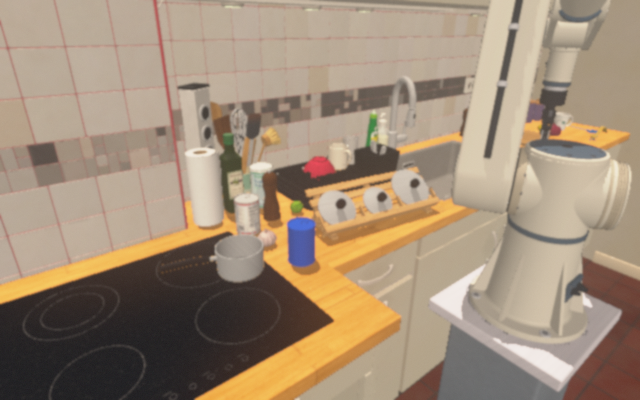

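View pics/side0.png

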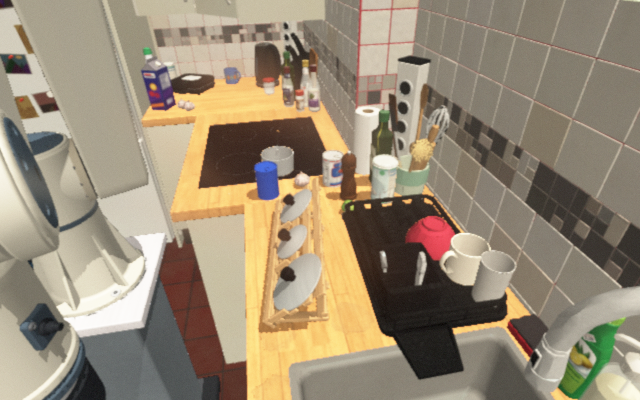

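The scene view shows three lids in the rack, at about (338,208), (378,200) and (410,187), and the pan at (240,257). The side view shows them at (296,206), (291,241) and (299,282), with the pan at (278,160). These are the candidates. The middle lid looks smallest and the one at the sink end largest, so the one at the pan end should be the medium. I'll check that in crops.

```bash
python3 - <<'E'
import cv2,numpy as np
a=cv2.imread("pics/scene0.png")[160:290,205:445]; b=cv2.imread("pics/side0.png")[140:330,230:350]
cv2.imwrite("pics/c1.png",cv2.resize(a,None,fx=3.3333,fy=3.3333,interpolation=cv2.INTER_CUBIC))
cv2.imwrite("pics/c2.png",cv2.resize(b,None,fx=3,fy=3,interpolation=cv2.INTER_CUBIC))
E
```

```text
(no output)
```

View pics/c1.png

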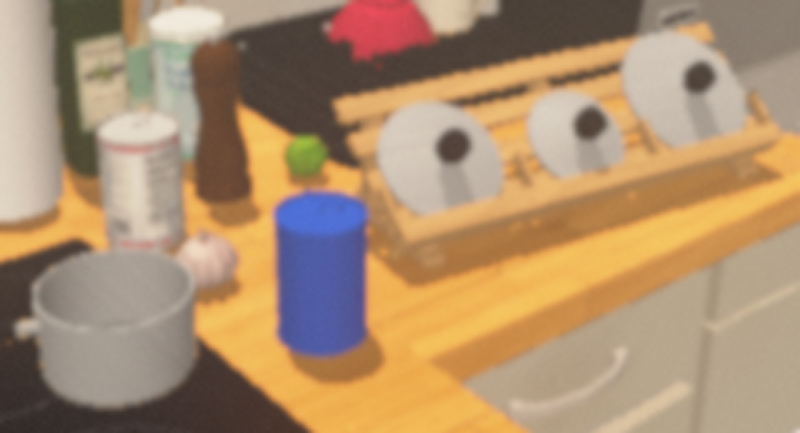

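View pics/c2.png

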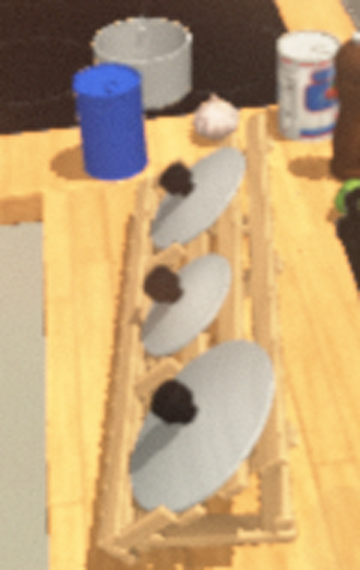

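```bash
cat > h.py <<'E'
from rig import r
import numpy as np, cv2
from scipy.spatial.transform import Rotation as Ro
def cam(n):
    p=r.camera_params(n); K=np.array([[p['fx'],0,p['cx']],[0,p['fy'],p['cy']],[0,0,1.]])
    return K@np.c_[cv2.Rodrigues(p['rvec'])[0],p['tvec']]
P1,P2=cam("scene"),cam("side")
def tri(a,b):
    X=cv2.triangulatePoints(P1,P2,np.array(a,float).reshape(2,1),np.array(b,float).reshape(2,1)).ravel();X=X[:3]/X[3]
    e=[np.hypot(*((P@np.r_[X,1])[:2]/(P@np.r_[X,1])[2]-q)) for P,q in((P1,a),(P2,b))]
    return X,np.round(e,1)
def proj(P,X):
    q=np.c_[X,np.ones(len(X))]@P.T; return q[:,:2]/q[:,2:]
E
python3 - <<'E'
from h import *
c1=lambda x,y:(x/3.33333+205-.35,y/3.33333+160-.35); c2=lambda x,y:(x/3+230-.33,y/3+140-.33)
for n,a,b in(("kA",(453,145),(179,179)),("kB",(590,123),(165,284)),("kC",(699,76),(176,401)),("pan",(114,291),(142,43))):
    print(n,*tri(c1(*a),c2(*b)))
E
```

```text
kA [525.77814854 113.05183503  93.42693185] [0.2 0.2]
kB [496.3300924  -33.41580871  86.80256   ] [0.3 0.5]
kC [ 490.10675169 -183.65675895  100.62025345] [0.3 0.5]
pan [517.97398132 455.74498913  69.87443225] [0.3 0.2]
```

Triangulation supports the choice. Knob heights should be 94, 88 and 101 mm for medium, small and large, and I measured 93.4, 86.8 and 100.6. So the pan-end lid (crop 1 pixel (453,145)) is the medium one. Rack yaw is about -8.3° and the pan is at (518,456). I'll move towards the rack, high.

```bash
python3 -m jog '[[[0,0,0],[0.025,-0.03,0.0015],1],[[0,0,0],[0.025,-0.03,0.0015],1],[[0,0,0],[0.025,-0.03,0.0015],1],[[0,0,0],[0.025,-0.03,0.0015],1],[[0,0,0],[0.025,-0.03,0.0015],1],[[0,0,0],[0.025,-0.03,0.0015],1],[[0,0,0],[0.025,-0.03,0.0015],1],[[0,0,0],[0.025,-0.03,0.0015],1],[[0,0,0],[0.025,-0.03,0.0015],1],[[0,0,0],[0.025,-0.03,0.0015],1],[[0,0,0],[0.025,-0.03,0.0015],1],[[0,0,0],[0.025,-0.03,0.0015],1]]' 60
python3 -m jog '[[[0,0,0],[0.025,-0.03,0.0015],1],[[0,0,0],[0.025,-0.03,0.0015],1],[[0,0,0],[0.025,-0.03,0.0015],1],[[0,0,0],[0.025,-0.03,0.0015],1],[[0,0,0],[0.025,-0.03,0.0015],1],[[0,0,0],[0.025,-0.03,0.0015],1],[[0,0,0],[0,0,0],1]]'
cat >> h.py <<'E'
psi=-0.145
def Rt(tilt,yaw=psi):  # tool z forward-down, tool x up the slope, y along -rack y
    return Ro.from_euler('z',yaw)*Ro.from_euler('y',-tilt)*Ro.from_euler('x',np.pi)
def delta(R,p):
    s=r.sense(); R0=Ro.from_euler('xyz',s['tcp_rot'])
    print('turn',np.round((R0.inv()*R).as_rotvec(),4),'shift now-axes',np.round(R0.inv().apply(np.array(p)-s['eef_pos'])/1e3,4),'shift target-axes',np.round(R.inv().apply(np.array(p)-s['eef_pos'])/1e3,4))
E
python3 - <<'E'
from h import *
R=Rt(np.radians(40)); print(R.as_matrix().round(3)); s=r.sense(); print(s['eef_pos'],s['tcp_rot'],s['qpos'])
delta(R,[463.5,122,168.5])
E
```

```text
clock: 1.3
eef_pos: [385.0, -107.8, 238.2]
tcp_rot: [3.142, -0.0, 0.447]
contact_force: [0.5, -0.6, 0.2]
opening: 0.998
grasp_force: 0.0
clock: 2.0
eef_pos: [443.4, 121.4, 229.1]
tcp_rot: [-3.141, -0.001, 0.45]
contact_force: [-0.6, -0.5, 0.3]
opening: 1.002
grasp_force: 0.0
[[ 0.758 -0.144  0.636]
 [-0.111 -0.99  -0.093]
 [ 0.643  0.    -0.766]]
[443.44831182 121.35195965 229.11310688] [-3.14077258e+00 -1.09411005e-03  4.50021944e-01] [2.63155664e-01 1.24809063e-01 2.00273774e+00 1.18924273e-03
 1.01312346e+00 1.38330070e+00]
turn [-0.2087  0.6763  0.57  ] shift now-axes [0.0183 0.0082 0.0606] shift target-axes [-0.0238 -0.0035  0.0591]
```

```bash
python3 -m jog '[[[-0.026,0.0845,0.0713],[0,0,0],1],[[-0.026,0.0845,0.0713],[0,0,0],1],[[-0.026,0.0845,0.0713],[0,0,0],1],[[-0.026,0.0845,0.0713],[0,0,0],1],[[-0.026,0.0845,0.0713],[0,0,0],1],[[-0.026,0.0845,0.0713],[0,0,0],1],[[-0.026,0.0845,0.0713],[0,0,0],1],[[-0.026,0.0845,0.0713],[0,0,0],1],[[0,0,0],[-0.024,-0.003,0.02],1],[[0,0,0],[0,0,0],1],[[0,0,0],[0,0,0],1]]'
python3 - <<'E'
from h import *
delta(Rt(np.radians(40)),[463.5,122,168.5])
s=r.sense(); p=r.camera_params("wrist"); im=r.grab_frame("wrist")
R0=Ro.from_euler('xyz',s['tcp_rot']); T=np.eye(4);T[:3,:3]=R0.as_matrix();T[:3,3]=s['eef_pos']
C=np.linalg.inv(T@p['hand_eye']); P=np.array([[p['fx'],0,p['cx']],[0,p['fy'],p['cy']],[0,0,1]])@C[:3]
np.save("Pw.npy",P)
k=np.array([524.5,113.2,95]); L=Rt(np.radians(40)).as_matrix()@np.diag([1,-1,-1]); m=k-34*L[:,2]
th=np.linspace(0,2*np.pi,73); ring=m+62*(np.cos(th)[:,None]*L[:,0]+np.sin(th)[:,None]*L[:,1]);
top=k+8*L[:,2]+15*(np.cos(th)[:,None]*L[:,0]+np.sin(th)[:,None]*L[:,1])
im=cv2.resize(im[:,:,::-1],(800,500))
for q in(ring,top): cv2.polylines(im,[np.round(proj(P,q)*1.25).astype(int)],True,(0,0,255),1)
cv2.imwrite("pics/w1.png",im)
E
```

```text
clock: 3.1
eef_pos: [433.6, 115.8, 197.7]
tcp_rot: [3.091, -0.595, -0.046]
contact_force: [0.7, 0.7, 0.5]
opening: 1.001
grasp_force: 0.0
turn [-0.0086  0.1011  0.0815] shift now-axes [ 0.0081 -0.0097  0.0403] shift target-axes [ 0.0032 -0.0105  0.0408]
```

View pics/w1.png

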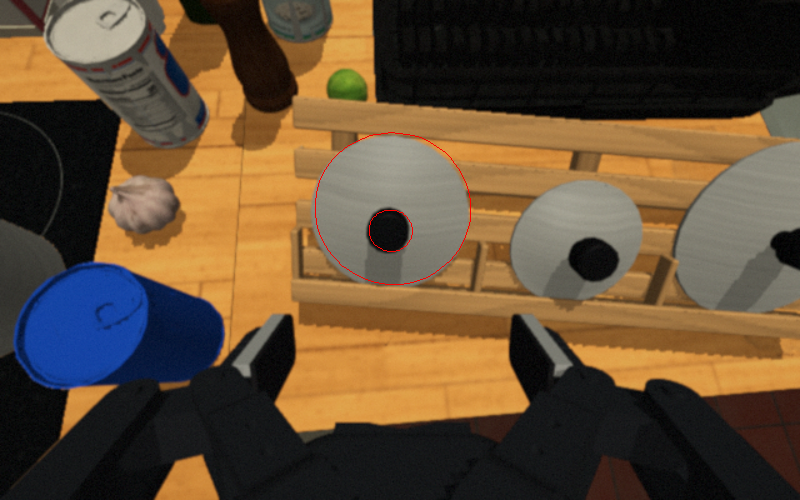

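The wrist view shows the predicted 124 mm ring and knob, at (390,210) and (390,230), lying on the pan-end lid to within about 2 mm. This is the medium lid. Next I finish the turn and align the gripper.

```bash
python3 -m jog '[[[-0.009,0.1,0.08],[0,0,0],1],[[0,0,0],[0.003,-0.010,0.04],1],[[0,0,0],[0,0,0],1],[[0,0,0],[0,0,0],1]]'
python3 - <<'E'
from h import *
delta(Rt(np.radians(40)),[520.7,114.8,99.6])
E
```

```text
clock: 3.55
eef_pos: [482.7, 47.2, 181.6]
tcp_rot: [3.125, -0.64, -0.012]
contact_force: [-0.2, 0.5, -0.5]
opening: 1.0
grasp_force: 0.0
turn [-0.0658  0.0567  0.1044] shift now-axes [-0.0192 -0.0695  0.0868] shift target-axes [-0.0314 -0.0724  0.0807]
```

```bash
python3 - <<'E'
from h import *
s=r.sense();print(s['qpos'],s['qvel'],s['eef_pos'],s['tcp_rot'])
E
```

```text
[ 0.17993367  0.06712453  2.40724967 -1.28832285  0.136188    3.01188339] [ 0.07250218 -0.02120216  0.01584834 -0.01535547  0.00864915  0.01425443] [482.69552911  47.2237858  181.62850996] [ 3.12515949 -0.64049873 -0.01247271]
```

The target tilt is singular: q5 is near 0, and q4 and q6 are at their limits. I'll hold the tool at 27° tilt instead. That is 13° off the lid axis, about the closing axis, so the pads still lie flat on the knob.

```bash
python3 - <<'E'
from h import *
delta(Rt(np.radians(27)),[475,121.5,192])
E
```

```text
turn [-0.0536 -0.1699  0.1113] shift now-axes [-0.0007 -0.0739 -0.0147] shift target-axes [-0.0116 -0.0724 -0.0176]
```

```bash
python3 -m jog '[[[-0.01,-0.05,0],[0,0,0],1],[[-0.01,-0.05,0],[0,0,0],1],[[-0.01,-0.05,0.0],[0,0,0],1],[[-0.01,-0.02,0.0],[0,-0.015,-0.005],1],[[0,0,0.03],[0,-0.02,-0.005],1],[[0,0,0.03],[0,-0.02,-0.005],1],[[0,0,0.03],[0,-0.017,0],1],[[0,0,0],[0,0,0],1]]'
python3 - <<'E'
from h import *
delta(Rt(np.radians(27)),[475,121.5,192]); print(r.sense()['qpos'])
E
```

```text
clock: 4.35
eef_pos: [480.0, 122.2, 193.8]
tcp_rot: [-3.142, -0.528, -0.113]
contact_force: [0.3, -0.1, -0.0]
opening: 1.0
grasp_force: 0.0
turn [-0.0153 -0.0567  0.0279] shift now-axes [-0.0052  0.0012 -0.0009] shift target-axes [-0.0052  0.0014 -0.0006]
[ 0.40756187  0.07704136  2.28319781 -0.69915545  0.40002642  2.68984518]
```

```bash
python3 -m jog '[[[-0.015,-0.057,0.028],[0,0,0],1],[[0,0,0],[0,0,0],1],[[0,0,0],[0,0,0],1]]'
python3 - <<'E'
from h import *
delta(Rt(np.radians(27)),[520.5,114.8,101.8]); print(r.sense()['qpos'])
E
```

```text
clock: 4.65
eef_pos: [479.9, 118.9, 192.8]
tcp_rot: [3.14, -0.471, -0.148]
contact_force: [0.5, -0.5, -0.5]
opening: 1.0
grasp_force: 0.0
turn [ 0.0027  0.0005 -0.0031] shift now-axes [-0.0049 -0.0021  0.0996] shift target-axes [-0.005  -0.0018  0.0996]
[ 0.3905607   0.08610131  2.24811305 -0.55717961  0.45791185  2.57028125]
```

```bash
python3 -m jog '[[[0,0,0],[-0.005,-0.002,0.02],1],[[0,0,0],[0,0,0.025],1],[[0,0,0],[0,0,0.02],1],[[0,0,0],[0,0,0.015],1],[[0,0,0],[0,0,0.01],1],[[0,0,0],[0,0,0.01],1],[[0,0,0],[0,0,0],1],[[0,0,0],[0,0,0],1]]'
python3 - <<'E'
from h import *
delta(Rt(np.radians(27)),[520.5,114.8,101.8]); print(r.sense()['contact_force'])
im=r.grab_frame("wrist")[:,:,::-1]; cv2.imwrite("pics/w2.png",im)
E
```

```text
clock: 5.45
eef_pos: [519.8, 114.3, 100.8]
tcp_rot: [3.14, -0.468, -0.149]
contact_force: [0.1, 0.2, -0.2]
opening: 0.999
grasp_force: 0.0
turn [ 0.0035  0.0028 -0.004 ] shift now-axes [ 0.001  -0.0006 -0.0006] shift target-axes [ 0.001  -0.0006 -0.0006]
[ 0.1498911   0.1672801  -0.20779509]
```

View pics/w2.png

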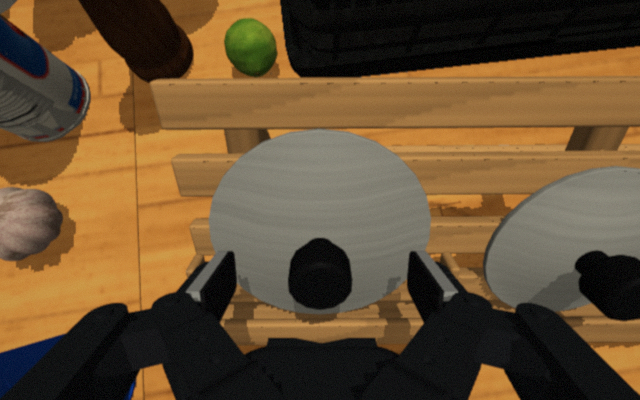

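The knob at (320,275) is centred between the pads at (232,285) and (412,285). I'll close the gripper.

```bash
python3 -m jog '[[[0,0,0],[0,0,0],-1],[[0,0,0],[0,0,0],-1],[[0,0,0],[0,0,0],-1],[[0,0,0],[0,0,0],-1],[[0,0,0],[0,0,0],-1],[[0,0,0],[0,0,0],-1],[[0,0,0],[0,0,0],-1],[[0,0,0],[0,0,0],-1]]' 60
```

```text
clock: 6.3
eef_pos: [520.4, 114.7, 101.3]
tcp_rot: [3.141, -0.47, -0.151]
contact_force: [-4.9, 0.5, 9.0]
opening: 0.332
grasp_force: 58.3
```

```bash
python3 -m jog '[[[0,0,0],[0.004,0,-0.0015],-1],[[0,0,0],[0.004,0,-0.0015],-1],[[0,0,0],[0.004,0,-0.0015],-1],[[0,0,0],[0.004,0,-0.0015],-1],[[0,0,0],[0.004,0,-0.0015],-1],[[0,0,0],[0.004,0,-0.0015],-1],[[0,0,0],[0,0,0],-1]]'
python3 -m jog '[[[0,0,0],[0,0,-0.01],-1],[[0,0,0],[0,0,-0.015],-1],[[0,0,0],[0,0,-0.02],-1],[[0,0,0],[0,0,-0.025],-1],[[0,0,0],[0,0,-0.025],-1],[[0,0,0],[0,0,-0.015],-1],[[0,0,0],[0,0,0],-1]]'
python3 - <<'E'
from h import *
print(r.sense()['qpos'])
cv2.imwrite("pics/w3.png",r.grab_frame("wrist")[:,:,::-1])
E
```

```text
clock: 7.0
eef_pos: [537.8, 112.0, 120.0]
tcp_rot: [3.141, -0.469, -0.151]
contact_force: [-1.0, 0.4, -1.3]
opening: 0.329
grasp_force: 59.1
clock: 7.7
eef_pos: [488.4, 119.8, 219.4]
tcp_rot: [-3.141, -0.471, -0.151]
contact_force: [-0.6, 0.3, -1.9]
opening: 0.332
grasp_force: 59.4
[ 0.38394251  0.05042629  2.20799798 -0.4828352   0.52040828  2.48335083]
```

View pics/w3.png

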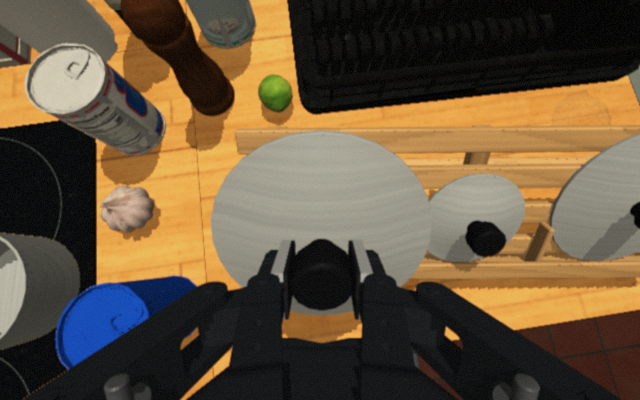

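The lid is held by the knob at (320,275), and its apparent shape hasn't changed. I'll turn it level.

```bash
python3 - <<'E'
from h import *
delta(Rt(np.radians(-13),0.3),[480,130,250])
E
```

```text
turn [ 0.0558 -0.6853 -0.4564] shift now-axes [ 0.0055 -0.0089 -0.0327] shift target-axes [-0.012  -0.0124 -0.0297]
```

```bash
python3 -m jog '[[[0,0,0],[0.0055,-0.009,-0.0325],-1],[[0.007,-0.0857,-0.057],[0,0,0],-1],[[0.007,-0.0857,-0.057],[0,0,0],-1],[[0.007,-0.0857,-0.057],[0,0,0],-1],[[0.007,-0.0857,-0.057],[0,0,0],-1],[[0.007,-0.0857,-0.057],[0,0,0],-1],[[0.007,-0.0857,-0.057],[0,0,0],-1],[[0.007,-0.0857,-0.057],[0,0,0],-1],[[0.007,-0.0857,-0.057],[0,0,0],-1],[[0,0,0],[0,0,0],-1],[[0,0,0],[0,0,0],-1]]'
python3 - <<'E'
from h import *
s=r.sense();print(s['qpos'])
R=Rt(np.radians(-13),0.3); d=R.apply([0,0,1])
# TCP so that knob pt (6mm along d) at 36 above underside, underside at 120+ over pan
delta(R,np.array([518,456,120+36+30])-6*d)
E
```

```text
clock: 8.85
eef_pos: [480.2, 129.5, 247.7]
tcp_rot: [3.14, 0.229, 0.297]
contact_force: [-0.1, 0.0, -1.1]
opening: 0.33
grasp_force: 59.9
[ 0.26563465  0.28445484  1.77134503 -0.00855655  1.31476289  1.54250635]
turn [ 0.0005  0.0022 -0.003 ] shift now-axes [ 0.1422 -0.3012  0.0238] shift target-axes [ 0.1431 -0.3008  0.0243]
```

```bash
python3 -m jog '[[[0,0,0],[0.006,-0.012,0.001],-1],[[0,0,0],[0.012,-0.026,0.002],-1],[[0,0,0],[0.013,-0.028,0.002],-1],[[0,0,0],[0.013,-0.028,0.002],-1],[[0,0,0],[0.013,-0.028,0.002],-1],[[0,0,0],[0.013,-0.028,0.002],-1],[[0,0,0],[0.013,-0.028,0.002],-1],[[0,0,0],[0.013,-0.028,0.002],-1],[[0,0,0],[0.013,-0.028,0.002],-1],[[0,0,0],[0.013,-0.028,0.002],-1],[[0,0,0],[0.013,-0.027,0.003],-1],[[0,0,0],[0.007,-0.012,0.002],-1]]'
python3 -m jog '[[[0,0,0],[0,0,0],-1],[[0,0,0],[0,0,0],-1],[[0,0,0],[0,0,0],-1]]'
python3 - <<'E'
from h import *
R=Rt(np.radians(-13),0.3); d=R.apply([0,0,1])
delta(R,np.array([518,456,156])-6*d)
a=r.grab_frame("scene")[:,:,::-1][170:290,165:325]; b=r.grab_frame("side")[:,:,::-1][70:190,200:360]
cv2.imwrite("pics/p1.png",np.vstack([cv2.resize(x,None,fx=2.5,fy=2.5,interpolation=cv2.INTER_CUBIC) for x in(a,b)])) 
E
```

```text
clock: 10.05
eef_pos: [517.3, 459.6, 193.4]
tcp_rot: [-3.141, 0.227, 0.3]
contact_force: [0.1, 0.5, -1.7]
opening: 0.33
grasp_force: 59.9
clock: 10.35
eef_pos: [518.2, 455.7, 194.2]
tcp_rot: [3.141, 0.229, 0.298]
contact_force: [-0.0, -0.5, -2.3]
opening: 0.331
grasp_force: 59.9
turn [-0.0002  0.0017 -0.0015] shift now-axes [ 0.0085 -0.0004  0.0313] shift target-axes [ 0.0085 -0.0004  0.0313]
```

View pics/p1.png

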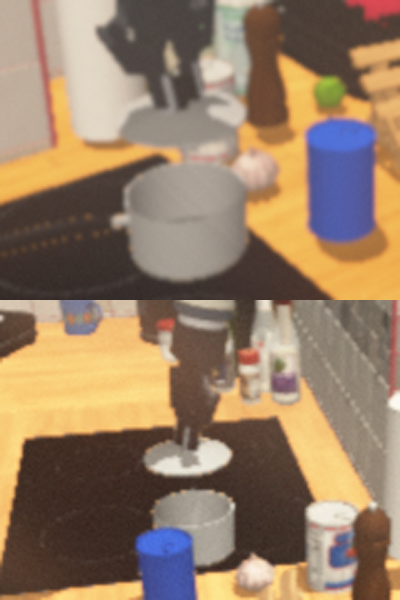

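The lid is level-looking over the pan: scene crop (183,120) over (187,190), side crop (188,455) over (195,500). I'll lower it about 30 mm, then compare the predicted outlines with both pictures.

```bash
python3 -m jog '[[[0,0,0],[0.002,0,0.006],-1],[[0,0,0],[0.0025,0,0.01],-1],[[0,0,0],[0.0025,0,0.01],-1],[[0,0,0],[0.0015,0,0.005],-1],[[0,0,0],[0,0,0],-1],[[0,0,0],[0,0,0],-1],[[0,0,0],[0,0,0],-1]]'
python3 - <<'E'
from h import *
R=Rt(np.radians(-13),0.3); d=R.apply([0,0,1])
delta(R,np.array([518,456,156])-6*d)
s=r.sense(); g=s['eef_pos']+6*d; print(g)
th=np.linspace(0,2*np.pi,73); c=np.c_[np.cos(th),np.sin(th),0*th]
rings=[(g-[0,0,36]+62*c,(0,0,255)),([518,456,70]+60*c,(0,255,0))]
out=[]
for n,P,(x,y) in(("scene",P1,(190,185)),("side",P2,(225,110))):
    im=r.grab_frame(n)[:,:,::-1][y:y+95,x:x+100]; im=cv2.resize(im,None,fx=6,fy=6,interpolation=cv2.INTER_CUBIC); im=cv2.copyMakeBorder(im,0,0,0,0,0)
    raw=im.copy()
    for q,col in rings: cv2.polylines(im,[np.round((proj(P,q)-[x,y]+.5)*6-.5).astype(int)],True,col,1)
    out.append(np.hstack([cv2.resize(z,(400,300)) if 0 else z for z in (im,)]))
cv2.imwrite("pics/o1.png",cv2.resize(np.hstack(out),(800,380)))
E
```

```text
clock: 11.15
eef_pos: [519.6, 457.3, 162.1]
tcp_rot: [-3.141, 0.228, 0.3]
contact_force: [-0.2, 0.5, -1.5]
opening: 0.334
grasp_force: 59.9
turn [-0.0006  0.0013 -0.0004] shift now-axes [-0.0005  0.0008  0.0003] shift target-axes [-0.0005  0.0008  0.0003]
[518.33945551 456.90968947 156.21687994]
```

View pics/o1.png

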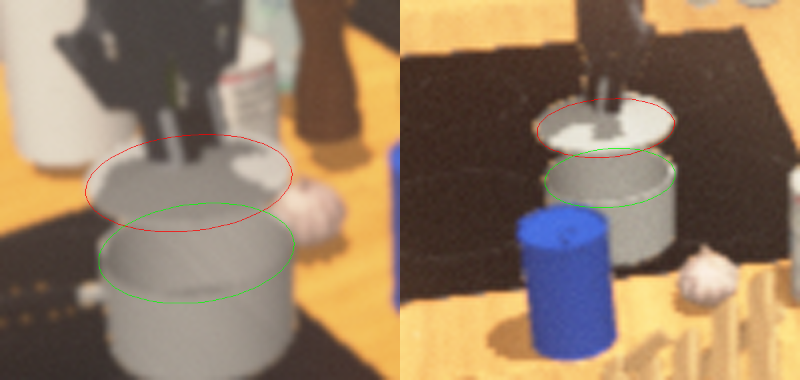

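Both outlines, pan (green) and lid (red), fit the pictures to about 1–2 mm and look level. One last check of the tilt in the wrist view, with rings drawn at 0 and ±4°.

```bash
python3 - <<'E'
from h import *
s=r.sense(); p=r.camera_params("wrist"); im=r.grab_frame("wrist")[:,:,::-1]
R0=Ro.from_euler('xyz',s['tcp_rot']); T=np.eye(4);T[:3,:3]=R0.as_matrix();T[:3,3]=s['eef_pos']
P=np.array([[p['fx'],0,p['cx']],[0,p['fy'],p['cy']],[0,0,1]])@np.linalg.inv(T@p['hand_eye'])[:3]
g=s['eef_pos']+R0.apply([0,0,6]); th=np.linspace(0,2*np.pi,145); c=np.c_[62*np.cos(th),62*np.sin(th),0*th-34]
ax=R0.apply([0,1,0]); im=cv2.resize(im[60:340,170:480],None,fx=2.5,fy=2.5,interpolation=cv2.INTER_CUBIC)
for t,col in((0,(0,0,255)),(4,(0,255,0)),(-4,(255,0,0))):
    q=g+Ro.from_rotvec(np.radians(t)*ax).apply(c)
    cv2.polylines(im,[np.round((proj(P,q)-[170,60])*2.5).astype(int)],True,col,1)
print(im.shape); cv2.imwrite("pics/w4.png",im)
E
```

```text
(700, 775, 3)
```

View pics/w4.png

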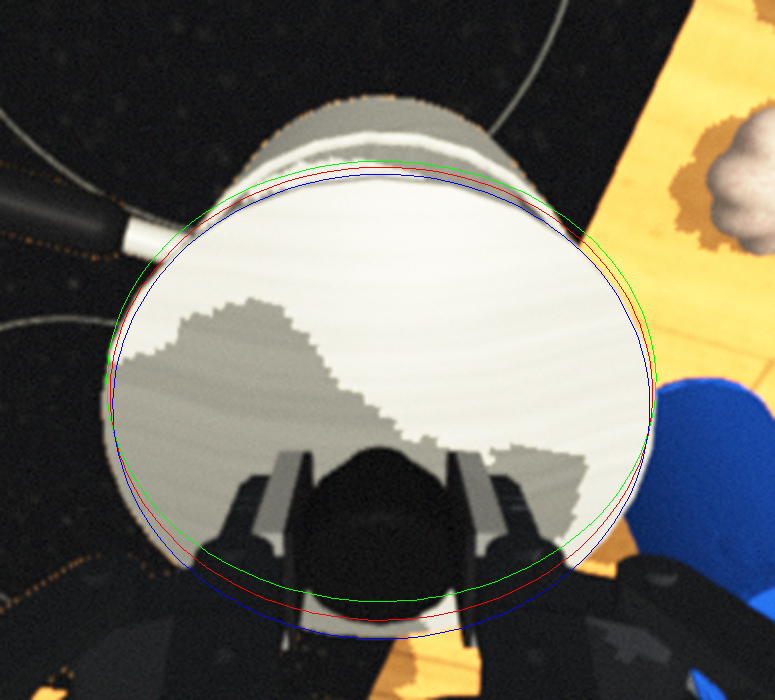

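The real rim runs from about y=180 at the top to y=638 at the bottom, and x=102 to 657. That is nearer the -4° ring or beyond it, so the lid slipped a few degrees in the grip. I'll fit the rim numerically.

```bash
cat > fit.py <<'E'
from h import *
from scipy.optimize import least_squares
from scipy.ndimage import map_coordinates, gaussian_filter1d
def fit():
    s=r.sense(); p=r.camera_params("wrist"); im=r.grab_frame("wrist").astype(float)
    R0=Ro.from_euler('xyz',s['tcp_rot']); T=np.eye(4);T[:3,:3]=R0.as_matrix();T[:3,3]=s['eef_pos']
    P=np.array([[p['fx'],0,p['cx']],[0,p['fy'],p['cy']],[0,0,1]])@np.linalg.inv(T@p['hand_eye'])[:3]
    g=s['eef_pos']+R0.apply([0,0,6]); th=np.radians(np.arange(0,360,2))
    def ring(v,t=th):
        Q=Ro.from_rotvec(R0.apply([v[0],v[1],0]))*R0
        Rn=Ro.from_rotvec(R0.apply([v[0],v[1],0]))*R0*Ro.from_euler('y',-np.radians(13))*Ro.from_euler('x',np.pi)
        n=Rn.apply([0,0,1]); return proj(P,g+R0.apply([v[2],v[3],v[4]])+Rn.apply(np.c_[62*np.cos(t),62*np.sin(t),0*t-32])),n
    n0=ring(np.zeros(5))[1]
    hand=np.array([[380,180],[103,400],[102,420],[125,490],[155,540],[320,638],[430,636],[657,440],[640,490],[620,520]])/2.5+[170,60]
    def res(v,pts):
        q=ring(v,np.radians(np.arange(0,360,.5)))[0]; return np.sqrt(((pts[:,None]-q[None])**2).sum(2)).min(1)
    reg=lambda v:np.r_[v[:2]*5,v[2:]*[.3,.3,.3]]
    f=lambda pts:least_squares(lambda v:np.r_[res(v,pts),reg(v)],np.zeros(5),loss='soft_l1',diff_step=1e-3,x_scale=[.05,.05,2,2,2])
    v=f(hand).x; print('hand',v.round(3),'n',ring(v)[1].round(3),'res',res(v,hand).round(1))
    return v,ring(v)[1],n0,g
if __name__=="__main__":
    v,n,n0,g=fit(); print('nominal n',n0.round(3),'tilt deg',np.degrees(np.arccos(n[2])).round(1))
    R0=Ro.from_euler('xyz',r.sense()['tcp_rot'])
    w=np.cross(n,[0,0,1]); print('level turn, tool axes',R0.inv().apply(w).round(3))
    c=g+R0.apply(v[2:])-36*n; print('under centre',c.round(1))
E
python3 fit.py
```

```text
hand [-0.025  0.434 -1.26  -1.594 -2.029] n [0.013 0.029 0.999] res [0.5 0.3 0.9 0.9 0.2 1.6 0.4 1.3 0.1 1.3]
nominal n [0.42  0.129 0.898] tilt deg 1.8
level turn, tool axes [ 0.024  0.021 -0.005]
under centre [516.6 457.1 122.6]
```

```bash
sed -i "s/Ro.from_euler('y',-np.radians(13))/Ro.from_euler('y',np.radians(13))/" fit.py; python3 fit.py; sed 's/reg=lambda v:np.r_\[v\[:2\]\*5,v\[2:\]\*\[.3,.3,.3\]\]/reg=lambda v:np.r_[v[:2]*3,v[2:]*[.1,.3,.1]]/' fit.py >f2.py; python3 f2.py
```

```text
hand [-0.006 -0.015 -1.446 -0.352 -2.248] n [0.014 0.01  1.   ] res [0.3 0.5 1.  1.2 0.6 1.5 0.2 0.9 0.2 1.2]
nominal n [ 0.001 -0.     1.   ] tilt deg 1.0
level turn, tool axes [ 0.005  0.017 -0.001]
under centre [516.8 456.5 122.8]
hand [-0.006 -0.014 -1.462 -0.353 -2.319] n [0.013 0.01  1.   ] res [0.3 0.4 0.9 1.3 0.7 1.6 0.1 0.8 0.2 1.2]
nominal n [ 0.002 -0.     1.   ] tilt deg 0.9
level turn, tool axes [ 0.005  0.016 -0.001]
under centre [516.8 456.5 122.8]
```

The fit gives a tilt of about 1°, centre within about 1.5 mm of the pan's, and underside about 52 mm above the rim. It's good, so I'm handing it in.

```bash
python3 -m jog '[[[0,0,0],[0,0,0],-1],[[0,0,0],[0,0,0],-1],[[0,0,0],[0,0,0],-1]]' && python3 -c "from rig import r; print(r.sign_off())"
```

```text
clock: 11.75
eef_pos: [519.5, 457.1, 161.7]
tcp_rot: [-3.141, 0.229, 0.299]
contact_force: [-0.6, -0.9, -2.2]
opening: 0.333
grasp_force: 59.9
the job is handed in; nothing more can be done
None
```

The job is handed in at 11.75 s: by my camera measurements, the 124 mm lid is held still, knob up, level to about 1°, centred within about 2 mm over the pan and about 5 cm above its rim; sign-off returned no verdict.

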